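Drop the hold-down bar into its keeper

ROBOT

A 6-joint arm with a two-finger parallel gripper is mounted at the origin on the work surface. World frame = base frame: x ahead of the robot, y to its left, z up, the work surface at z = 0. Lengths are in m, angles in rad, forces in N, time in s.
With the tool pointing down it reaches from about 0.375 to 0.975 m from the base axis. Payload 3.8 kg.
Tool frame: the origin (TCP) lies at the very end of the fingers, on their centre line; the grasp point (between the pads) lies 19 mm behind it; z points along the fingers, y is the direction in which the jaws open and shut (so a half turn about z gives the same grasp; the last joint's range is limited). The gripper opens to 85 mm and grips with 20 to 120 N. Pads are 22 mm wide; open, the fingers measure 114 mm over their backs; the gripper's body (76 mm by 85 mm) begins 54 mm behind the grasp point. The pads swing forward as they close: fully open they stand 13 mm farther back than shut.
Start: joints at [1.078, 0.264, 1.604, -0, 1.274, -0.037], TCP at [0.297, 0.606, 0.231] pointing down, gripper open.
Joint ranges: [-2.63, 2.63], [-0.94, 2.18], [0.31, 2.57], [-1.31, 4.45], [0, 2.66], [-2.55, 2.55]. Speed limits (rad/s): [2.57, 2.57, 3.14, 3.14, 3.14, 3.14].

INTERFACE

Orientations are given as a rotation vector (axis times angle).
In Python, from workcell import bot, viewer, finish_job gives the robot as it stands.
- The arm moves only by the tool servo_tool, never from a script. Its argument "plan" is a list that holds one entry, the list of rows, each a list of 6 numbers: the shift along the tool's x, y, z in cm, then the turn, a rotation vector about the tool's x, y, z in degrees. A call has 1 to 20 rows; each row is the pose to reach, as a shift and turn from the pose measured when the call began, along the tool's axes at that moment; what a row does not reach only later rows make up. A row lasts 1/12 s, in which the tool goes at most 41.7 mm and 7.16 degrees, less where a joint would pass 70% of its speed; a pose out of reach is approached as far as the arm can. A call with a gripper value outside its range is refused whole. "claw" is the finger opening in cm, from 0 to 8.54, set as the call begins (left out, the last holds). The fingers move at their own pace and stop on an object; "grip_force" is the grip in N (left out, the last holds). Time passes only in rows, so rows that repeat a pose let the fingers close. It gives the time, the measured TCP pose, the force and the opening at its end, in the units of the state.
- bot.read_state(): the state, without advancing time (a new reading comes with each control period).
- viewer.read_camera(name): name is "side" or "top"; returns a dict with "color" (420x560x3 uint8, red, green, blue), "fx", "fy", "cx", "cy" (pixels), "eye" and "rotation" of the camera in the world. Camera axes: x right, y down, z forward; pixel columns grow to the right and rows downward; lengths in m; the calibration is good to about 2 mm. A picture is of the moment at which its call begins. There is no depth.
- finish_job(): hands the job in, once; it reports no verdict.
The state is a dict: "time": time; "q": joint angles; "joint_vel": joint speeds; "joint_torque": joint torques, N m; "tool_pos": TCP position; "tcp_rot": TCP orientation; "wrist_force": force on the tool from outside, world axes, zero at the start; "torque": the same for the moment, N m; "width": opening from 0.0 (shut) to 1.0 (fully open).
Only numpy, scipy, OpenCV 4.12 (cv2) and the standard library are available. Lean on these libraries where they do the work, as an engineer would, in place of code of your own. Each camera call takes 0.05 s, during which the arm holds its last target.

TASK

Two grey metal transport cradles stand open on the bench of the measuring room; one of them holds a turned flange. Latch that loaded cradle: lift its hold-down bar by the black ball knob, carry it over the low lip of the keeper and let it drop fully down into the notch, then let go. Leave the bar of the empty cradle where it is.

Things in the scene. Friction and masses are not known exactly. Their poses are not given: they have to be found in the camera images.
- knob_a (a point): Centre of the black ball knob (28 mm across) on the hold-down bar of the LOADED cradle (flange in its tray). It stands on a stem 30 mm above the bar's top, 135 mm along the bar from the pivot; 107 mm above the bench when the bar is level. Grasp it from above, fingers either side of the bar; it can turn between them. Bar: flat steel 240 x 20 x 12 mm, 0.4 kg, parked 0.35 to 0.7 rad from the notch.
- pivot_a (a point): Where the bar's upright swivel pin and level tipping pin cross, at half the bar's thickness, 71 mm above the bench, 36 mm below the level ball. x points to the notch, y to the side where the bar is parked, z up. The bar swings (stays where left) and tips up (falls back to level, no lower) about this point, so the ball moves on arcs around it.
- notch_a (a point): Middle of the keeper's notch at half the thickness of the seated bar, 200 mm from the pivot; axes as pivot_a. Notch 44 mm wide along y; keeper 22 mm along x. Upright lip on the parked side (+y), 8 mm thick, 20 mm above the level bar's underside: raise the ball 20 to 28 mm to pass. Back stop at -y: 32 mm high. Seated, the ball is 65 mm from here towards the pivot and 36 mm up.
- knob_b (a point): Centre of the ball knob on the bar of the EMPTY cradle, built alike and parked in the same way; to be left as it is.

How it is judged:
By the outcome, as a careful person would: the job done as asked, in the order asked, and still so for the second after the job is handed in, with the robot touching nothing.
It also fails if it takes over 32 s, if anything falls off the work surface, if the arm or the gripper's body presses on something with over 40 N, if the wrist force passes 120 N, or if a joint passes its speed limit or range.

## Working session

There is one attempt and no reset: what is moved stays moved. The work goes in short steps, Python scripts to look and compute and a tool call to move; the robot and the scene stay as the last step left them, time stands still between calls to the robot, and variables do not carry over. Pictures are saved under pics/ and viewed, and the job is handed in when it is done.

Besides the shell and the picture viewer there is one more tool, called after "Request:" as a command line: name --argument value ..., lists and objects as JSON in quotes. servo_tool: Moves the arm, as the interface text tells. Its arguments: {"type":"object","properties":{"plan":{"type":"array"},"claw":{"type":"number"},"grip_force":{"type":"number"}},"required":["plan"]}

```bash
mkdir -p pics; python3 - <<'E'
from workcell import bot, viewer
import cv2
s=bot.read_state();print({k:s[k] for k in('time','tool_pos','tcp_rot','wrist_force','width')})
for n in("side","top"):
    r=viewer.read_camera(n);cv2.imwrite(f"pics/{n}0.png",cv2.resize(r["color"][:,:,::-1],(800,600),interpolation=cv2.INTER_CUBIC))
    print(n,r['fx'],r['cx'],r['cy'],r['eye'],r['rotation'])
    import numpy as np; np.savez(f"pics/{n}0.npz",**r)
E
```

```text
{'time': 0.0, 'tool_pos': array([0.2967867 , 0.60541628, 0.22993478]), 'tcp_rot': array([-0.70971844, -3.05976924,  0.00341129]), 'wrist_force': array([ 0.17802313, -0.94624316, -0.5703959 ]), 'width': 1.0030766466713508}
side 490.8445506472594 279.25306638550563 212.71842206670843 [ 0.36373177 -0.56759853  0.75904646] [-2.39092954  0.32886183 -0.14379332]
top 474.0297734195043 270.7764780180676 211.1449080360301 [ 0.44550262 -0.01565679  0.93960867] [-2.13390457  2.17642226 -0.12417615]
```

View pics/side0.png

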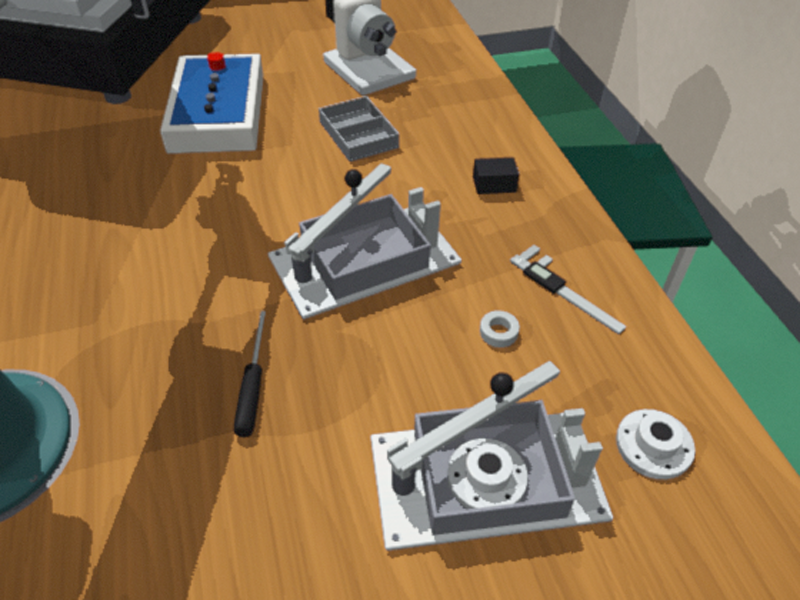

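View pics/top0.png

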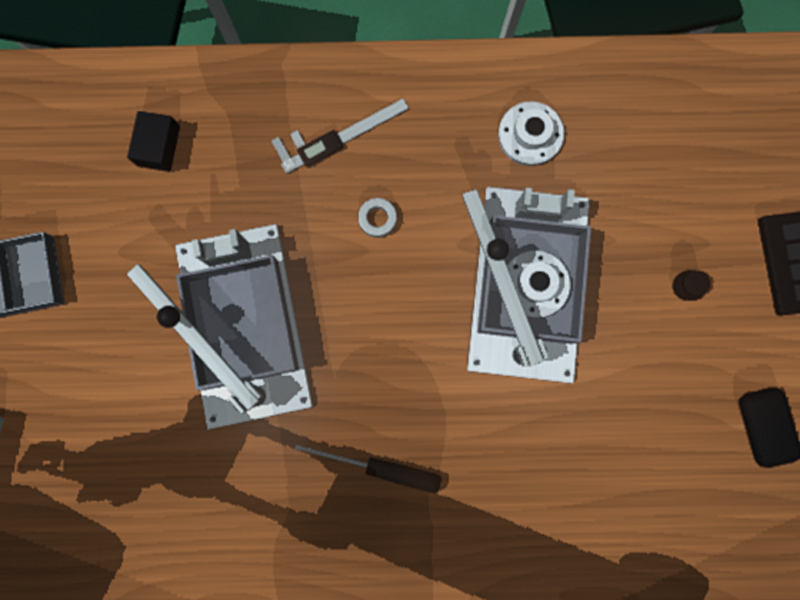

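The loaded cradle is the right one in the top view (knob at about (498,249) of 800 px) and the lower one in the side view (knob at about (502,384)). I'll enlarge both.

```bash
python3 - <<'E'
import cv2,numpy as np
for n,(x0,y0) in(("side",(255,245)),("top",(315,120))):
    c=np.load(f"pics/{n}0.npz")["color"][y0:y0+150,x0:x0+200,::-1]
    cv2.imwrite(f"pics/{n}0c.png",cv2.resize(c,(800,600),interpolation=cv2.INTER_CUBIC))
E
```

```text
(no output)
```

View pics/side0c.png

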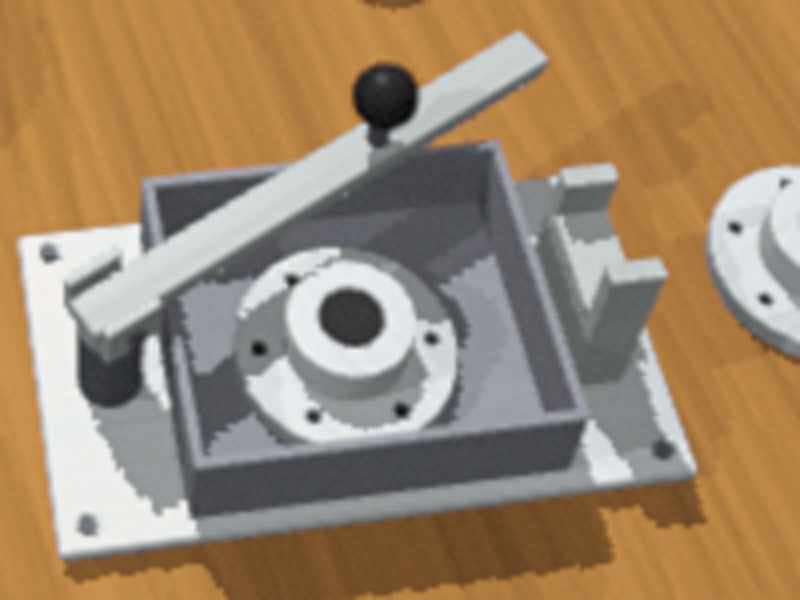

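View pics/top0c.png

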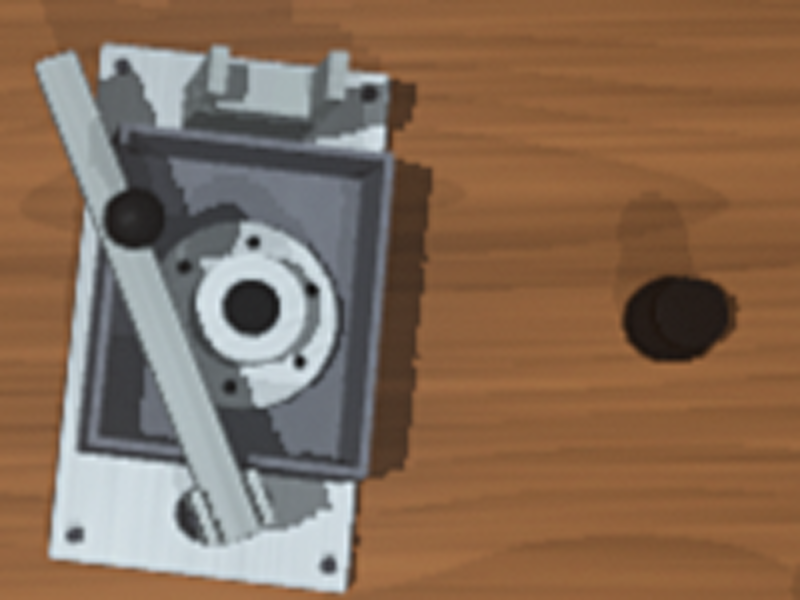

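```bash
cat > h.py <<'E'
import numpy as np,cv2
from scipy.spatial.transform import Rotation as R
from scipy.optimize import least_squares
def cam(n,f):
    return np.load(f"pics/{f}.npz")
def ray(d,u,v):
    r=R.from_rotvec(d['rotation'])if d['rotation'].shape==(3,) else R.from_matrix(d['rotation'])
    w=r.apply([(u-d['cx'])/d['fx'],(v-d['cy'])/d['fy'],1]);return d['eye'],w/np.linalg.norm(w)
def atz(d,u,v,z):
    e,w=ray(d,u,v);return e+w*(z-e[2])/w[2]
def proj(d,p):
    q=R.from_rotvec(d['rotation']).inv().apply(np.asarray(p)-d['eye']);return np.array([d['fx']*q[0]/q[2]+d['cx'],d['fy']*q[1]/q[2]+d['cy']])
def tri(a,pa,b,pb):
    e1,w1=ray(a,*pa);e2,w2=ray(b,*pb)
    t=np.linalg.lstsq(np.c_[w1,-w2],e2-e1,rcond=None)[0]
    A=e1+t[0]*w1;B=e2+t[1]*w2
    return (A+B)/2,np.linalg.norm(A-B)
E
python3 - <<'E'
from h import *
S=cam(0,'side0');T=cam(0,'top0')
cs=lambda c:((c[0]+.5)/4-.5+255,(c[1]+.5)/4-.5+245)
ct=lambda c:((c[0]+.5)/4-.5+315,(c[1]+.5)/4-.5+120)
np.set_printoptions(precision=4,suppress=True)
P={}
for n,s,t in [('knob',(385,96),(134,219)),('hPy',(49,252),(75,534)),('hP-y',(88,524),(329,566)),('hN-y',(663,450),(369,93)),('lip',(588,178),(219,68)),('stop',(637,272),(338,70)),('tip1',(520,32),(38,65)),('tip2',(547,60),(74,52))]:
    p,g=tri(S,cs(s),T,ct(t));P[n]=p;print(n,p,round(g,4))
obs=[('knob',S,cs((385,96))),('knob',T,ct((134,219))),('lip',S,cs((588,178))),('lip',T,ct((219,68))),('stop',S,cs((637,272))),('stop',T,ct((338,70))),
('hp',S,cs((49,252))),('hp',T,ct((75,534))),('hm',S,cs((88,524))),('hm',T,ct((329,566))),('nm',S,cs((663,450))),('nm',T,ct((369,93))),('np',T,ct((122,66))),('t1',S,cs((520,32))),('t1',T,ct((38,65))),('t2',S,cs((547,60))),('t2',T,ct((74,52)))]
def f(v,full=False):
    x,y,th,ph,hx,hx2,hy,L,hz=v
    c,s=np.cos(th),np.sin(th);M=lambda a,b,z:np.array([x+c*a-s*b,y+s*a+c*b,z])
    B=lambda a,b,z:M(a*np.cos(ph)-b*np.sin(ph),a*np.sin(ph)+b*np.cos(ph),z)
    m=dict(knob=B(.135,0,.107),lip=M(.2,.026,.085),stop=M(.2,-.026,.097),hp=M(hx,hy,hz),hm=M(hx,-hy,hz),nm=M(hx2,-hy,hz),np=M(hx2,hy,hz),t1=B(L,.01,.077),t2=B(L,-.01,.077))
    r=np.concatenate([proj(d,m[n])-q for n,d,q in obs])
    return (r,m,M) if full else r
k=P['knob']
v=least_squares(f,[k[0]-.12,k[1]-.06,-.05,.45,-.03,.23,.05,.22,.008],loss='soft_l1').x
r,m,M=f(v,True);print('fit',v)
for o,q in zip(obs,r.reshape(-1,2)):print(o[0],q)
print(m['knob'],'notch',M(.2,0,.071),'seated knob',M(.135,0,.107))
E
```

```text
knob [ 0.6124 -0.151   0.1031] 0.0016
hPy [ 0.4752 -0.131   0.0108] 0.0015
hP-y [ 0.4577 -0.2539  0.0107] 0.0024
hN-y [ 0.6928 -0.2865  0.0093] 0.0013
lip [ 0.6871 -0.1969  0.0799] 0.0005
stop [ 0.681  -0.2484  0.0927] 0.0003
tip1 [ 0.6941 -0.1142  0.0709] 0.003
tip2 [ 0.6998 -0.1313  0.0706] 0.0022
fit [ 0.4843 -0.1951 -0.138   0.4633 -0.0178  0.2184  0.0622  0.222   0.0104]
knob [-0.0827 -0.8226]
knob [ 0.9752 -0.769 ]
lip [-0.1316 -1.5464]
lip [ 0.6006 -0.3345]
stop [-0.5807 -1.1299]
stop [0.6462 0.5615]
hp [-0.3946  0.1906]
hp [ 0.0672 -0.3919]
hm [-0.4967  0.2755]
hm [ 0.1826 -0.8151]
nm [-0.5541 -0.0283]
nm [ 0.3832 -0.147 ]
np [ 0.3761 -0.4065]
t1 [-1.5229 -1.4168]
t1 [ 0.8297 -0.3446]
t2 [-0.3798 -0.7946]
t2 [ 1.8575 -0.633 ]
[ 0.6122 -0.152   0.107 ] notch [ 0.6824 -0.2226  0.071 ] seated knob [ 0.618  -0.2137  0.107 ]
```

```bash
cat >> h.py <<'E'
def rel(st,p,yaw_x):
    """shift (cm) & turn (deg) from state to TCP p, pointing down with tool x at world angle yaw_x"""
    r0=R.from_rotvec(st['tcp_rot']);x=np.array([np.cos(yaw_x),np.sin(yaw_x),0]);z=np.array([0,0,-1.])
    r1=R.from_matrix(np.c_[x,np.cross(z,x),z])
    return np.round(np.r_[r0.inv().apply(np.asarray(p)-st['tool_pos'])*100,(r0.inv()*r1).as_rotvec(degrees=True)],2)
E
python3 - <<'E'
from h import *
from workcell import bot
s=bot.read_state()
m=rel(s,[.612,-.152,.20],.325);print(m)
E
```

```text
[-6.1640e+01 -5.4140e+01  3.1100e+00 -6.0000e-02  1.4000e-01  1.3527e+02]
```

Request:
servo_tool --plan '[[[-3.1,-2.7,0.15,0,0,6.8],[-6.2,-5.4,0.3,0,0,13.5],[-9.2,-8.1,0.45,0,0,20.3],[-12.3,-10.8,0.6,0,0,27],[-15.4,-13.5,0.8,0,0,33.8],[-18.5,-16.2,0.9,0,0,40.6],[-21.6,-18.9,1.1,0,0,47.3],[-24.7,-21.7,1.25,0,0,54.1],[-27.7,-24.4,1.4,0,0,60.9],[-30.8,-27.1,1.55,0,0,67.6],[-33.9,-29.8,1.7,0,0,74.4],[-37,-32.5,1.9,0,0,81.2],[-40.1,-35.2,2,0,0,87.9],[-43.1,-37.9,2.2,0,0,94.7],[-46.2,-40.6,2.3,0,0,101.5],[-49.3,-43.3,2.5,0,0,108.2],[-52.4,-46,2.6,0,0,115],[-55.5,-48.7,2.8,0,0,121.7],[-58.6,-51.4,2.95,0,0,128.5],[-61.64,-54.14,3.11,0,0,135.27]]]' --claw 8.54

```text
time: 1.77
tool_pos: [0.612, -0.154, 0.1993]
tcp_rot: [3.101, 0.498, -0.003]
wrist_force: [0.7, 0.6, 1.2]
width: 0.997
```

```bash
python3 - <<'E'
from h import *
from workcell import bot
s=bot.read_state();print(s['time'],s['tool_pos'],s['q'],rel(s,[.612,-.152,.13],.325),rel(s,[.612,-.152,.087],.325))
E
```

```text
1.7667 [ 0.61202882 -0.15401457  0.19934622] [-0.28495793  0.204025    1.73692941 -0.00201026  1.20190018  0.96787142] [ 0.07 -0.2   6.93  0.05  0.12 -0.36] [ 0.08 -0.2  11.23  0.05  0.12 -0.36]
```

Request:
servo_tool --plan '[[[0,-0.2,2.3,0,0,0],[0,-0.2,4.6,0,0,0],[0,-0.2,6.0,0,0,0],[0,-0.2,6.0,0,0,0]]]'

```text
time: 2.1
tool_pos: [0.6078, -0.1514, 0.1343]
tcp_rot: [-3.099, -0.497, 0.016]
wrist_force: [-1.5, 0.8, -0.4]
width: 0.998
```

```bash
cat > look.py <<'E'
import sys
from h import *
from workcell import bot, viewer
t=sys.argv[1];im=[]
for n,(x0,y0) in(("side",(255,215)),("top",(300,105))):
    r=viewer.read_camera(n);np.savez(f"pics/{n}{t}.npz",**r)
    im.append(cv2.resize(r["color"][y0:y0+180,x0:x0+170,::-1],(400,424),interpolation=cv2.INTER_CUBIC))
cv2.imwrite(f"pics/l{t}.png",np.hstack(im))
s=bot.read_state();print(s['time'],s['tool_pos'],s['tcp_rot'],s['wrist_force'],s['width'])
E
python3 look.py 1
```

```text
2.2 [ 0.61053619 -0.15156282  0.13854009] [ 3.10142937  0.49948045 -0.00617334] [0.59815967 0.36126018 1.03677864] 0.9995988457436084
```

View pics/l1.png

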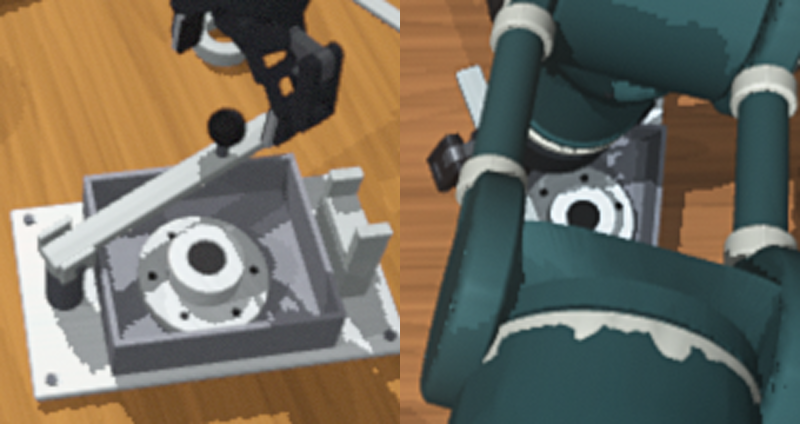

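Side view: open fingers straddle the knob (knob at (226,126), right finger at (300,100), left one at (190,30)); the arm hides the knob from the top camera. Descending.

```bash
python3 - <<'E'
from h import *
from workcell import bot
s=bot.read_state();print(rel(s,[.612,-.152,.087],.325))
E
```

```text
[ 0.15  0.09  5.15 -0.03  0.22 -0.32]
```

Request:
servo_tool --plan '[[[0.1,0.1,1.5,0,0.2,-0.3],[0.15,0.1,3,0,0.2,-0.3],[0.15,0.1,4.3,0,0.2,-0.3],[0.15,0.1,5.1,0,0.2,-0.3],[0.15,0.1,5.1,0,0.2,-0.3],[0.15,0.1,5.1,0,0.2,-0.3]]]'

```text
time: 2.7
tool_pos: [0.6121, -0.1518, 0.0877]
tcp_rot: [-3.1, -0.508, 0.001]
wrist_force: [-0.3, 0.6, 0.4]
width: 0.998
```

```bash
python3 look.py 2
```

```text
2.8 [ 0.61292052 -0.15218887  0.08869282] [3.09983340e+00 5.07899438e-01 1.79724732e-03] [ 0.60160531 -0.21318389  0.08844953] 0.9992263342221565
```

View pics/l2.png

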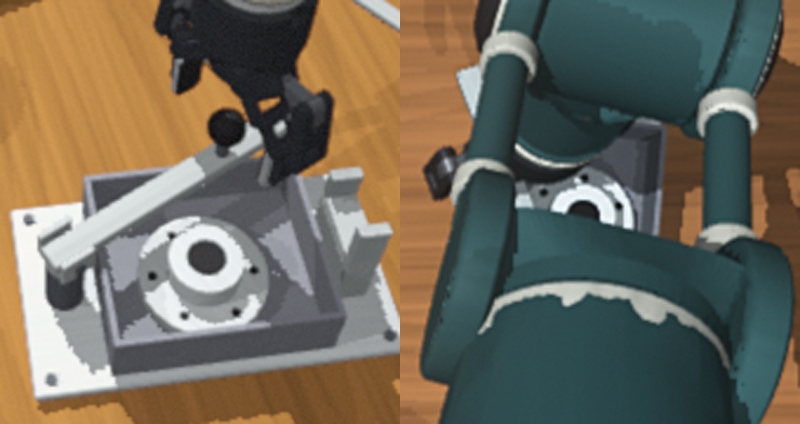

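```bash
python3 - <<'E'
from h import *
from workcell import bot
s=bot.read_state();d=cam(0,'side2');r=R.from_rotvec(s['tcp_rot'])
for n,o in [('grasp',(0,0,-.019)),('padL',(0,-.0425,-.032)),('padR',(0,.0425,-.032)),('tipL',(0,-.0425,-.013)),('tipR',(0,.0425,-.013))]:
    print(n,((proj(d,s['tool_pos']+r.apply(o))-[255,215])*400/170).round())
print(rel(s,[.612,-.152,.087],.325))
E
```

```text
grasp [227. 124.]
padL [190.  72.]
padR [270. 156.]
tipL [187.  88.]
tipR [266. 172.]
[-0.08 -0.05  0.17  0.03 -0.06 -0.01]
```

The side view matches: the projected grasp point is (227,124) and the knob (226,126). Closing.

Request:
servo_tool --plan '[[[0,0,0.15,0,0,0],[0,0,0.15,0,0,0],[0,0,0.15,0,0,0],[0,0,0.15,0,0,0],[0,0,0.15,0,0,0],[0,0,0.15,0,0,0],[0,0,0.15,0,0,0],[0,0,0.15,0,0,0],[0,0,0.15,0,0,0],[0,0,0.15,0,0,0],[0,0,0.15,0,0,0],[0,0,0.15,0,0,0]]]' --claw 1.5 --grip_force 50

```text
time: 3.8
tool_pos: [0.6131, -0.1522, 0.0874]
tcp_rot: [3.1, 0.508, 0.002]
wrist_force: [0.0, 0.6, 2.0]
width: 0.291
```

```bash
python3 look.py 3
```

```text
3.9 [ 0.61315819 -0.15221484  0.08737395] [3.09969868e+00 5.07796309e-01 2.55447417e-03] [-0.33777316  0.60894883  2.20786417] 0.2944576403819645
```

View pics/l3.png

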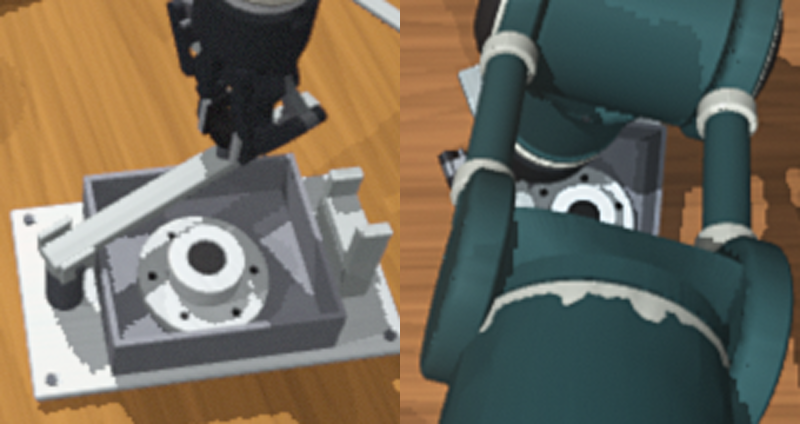

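Request:
servo_tool --plan '[[[-0.1,0,-0.4,0,0,0],[-0.24,0,-0.8,0,0,0],[-0.38,0,-1.2,0,0,0],[-0.53,0,-1.6,0,0,0],[-0.7,0,-2.0,0,0,0],[-0.89,0,-2.4,0,0,0],[-0.89,0,-2.4,0,0,0],[-0.89,0,-2.4,0,0,0]]]'

```text
time: 4.57
tool_pos: [0.6045, -0.1552, 0.1115]
tcp_rot: [3.1, 0.508, 0.003]
wrist_force: [4.2, 1.0, -3.3]
width: 0.297
```

```bash
python3 look.py 4
```

```text
4.6667 [ 0.60460136 -0.15508818  0.11122498] [3.09958040e+00 5.07952189e-01 2.56372340e-03] [ 3.66115922  0.16838319 -4.48571756] 0.2948259671407269
```

View pics/l4.png

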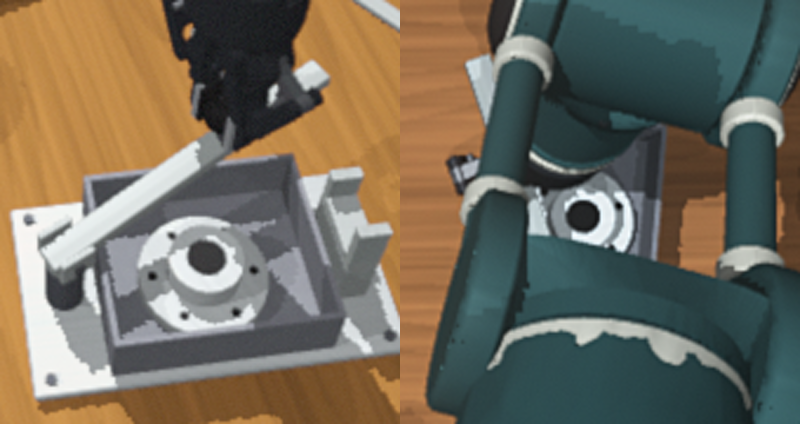

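Side view: the bar's tip rose to (322,72) with the ball held, and forces are small. Swinging over the lip.

Request:
servo_tool --plan '[[[-0.01,0.49,0,0,0,2.2],[-0.04,0.97,0,0,0,4.4],[-0.08,1.46,0,0,0,6.6],[-0.15,1.94,0,0,0,8.8],[-0.23,2.42,0,0,0,11],[-0.33,2.9,0,0,0,13.2],[-0.45,3.37,0,0,0,15.4],[-0.59,3.83,0,0,0,17.6],[-0.75,4.3,0,0,0,19.8],[-0.92,4.75,0,0,0,22],[-1.11,5.2,0,0,0,24.2],[-1.31,5.62,0,0,0,26.3],[-1.31,5.62,0,0,0,26.3],[-1.31,5.62,0,0,0,26.3]]]'

```text
time: 5.83
tool_pos: [0.6098, -0.213, 0.1108]
tcp_rot: [3.134, -0.21, 0.002]
wrist_force: [1.9, -1.4, -3.9]
width: 0.294
```

```bash
python3 look.py 5
```

```text
5.9333 [ 0.60986751 -0.21266965  0.11095757] [ 3.13398984e+00 -2.08875441e-01  1.71409531e-03] [ 1.29945667 -0.77316711 -4.59527881] 0.2944599801938728
```

View pics/l5.png

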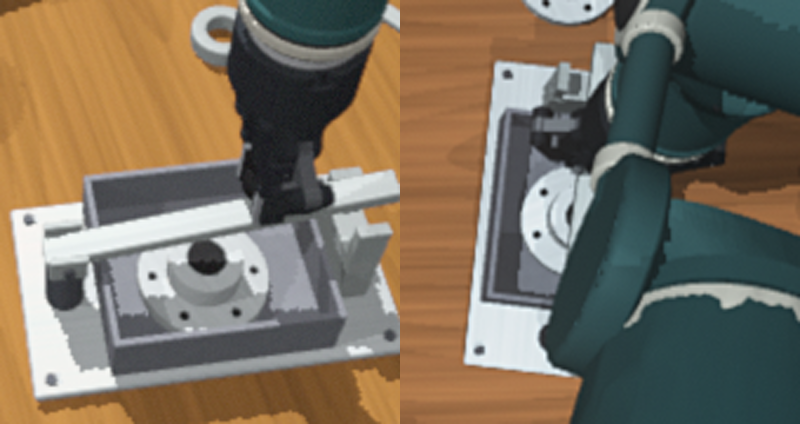

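Bar is raised above the notch: in the top view it lies at x≈603, between lip (563) and back stop (633). Lowering.

Request:
servo_tool --plan '[[[0.19,0,0.4,0,0,0],[0.36,0,0.8,0,0,0],[0.51,0,1.2,0,0,0],[0.65,0,1.6,0,0,0],[0.77,0,2.0,0,0,0],[0.88,0,2.35,0,0,0],[0.88,0,2.35,0,0,0],[0.88,0,2.35,0,0,0]]]'

```text
time: 6.6
tool_pos: [0.6181, -0.2137, 0.0877]
tcp_rot: [3.134, -0.209, -0.001]
wrist_force: [-2.3, -0.3, 1.5]
width: 0.294
```

```bash
python3 look.py 6
```

```text
6.7 [ 0.61810587 -0.21372644  0.0875652 ] [ 3.13423178e+00 -2.08865018e-01 -6.50094590e-05] [-3.15695359 -0.99667292  1.67731263] 0.29733157813658573
```

View pics/l6.png

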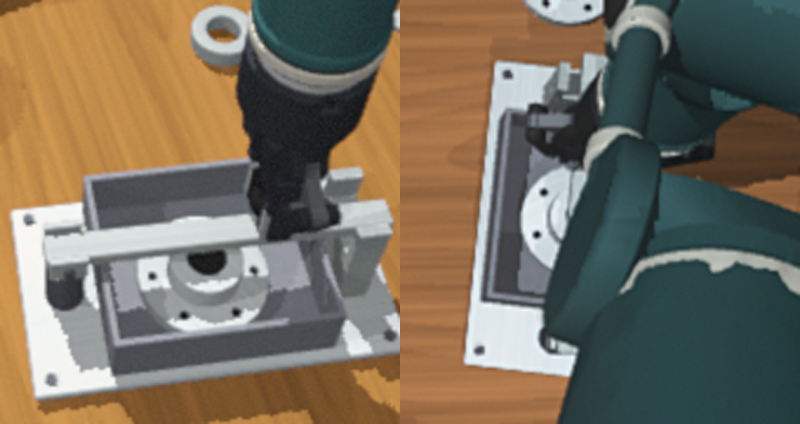

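The bar lies between lip (345,180) and stop (370,240). Opening, then retracting.

Request:
servo_tool --plan '[[[0,0,0,0,0,0],[0,0,0,0,0,0],[0,0,0,0,0,0],[0,0,0,0,0,0],[0,0,0,0,0,0],[0,0,0,0,0,0],[0,0,0,0,0,0],[0,0,0,0,0,0]]]' --claw 7

```text
time: 7.37
tool_pos: [0.6181, -0.2137, 0.0876]
tcp_rot: [3.134, -0.209, 0.0]
wrist_force: [-1.1, -0.3, -0.0]
width: 0.821
```

Request:
servo_tool --plan '[[[0,0,-1,0,0,0],[0,0,-2.5,0,0,0],[0,0,-4.5,0,0,0],[0,0,-7,0,0,0],[0,0,-9.5,0,0,0],[0,0,-12,0,0,0]]]'

```text
time: 7.87
tool_pos: [0.6181, -0.2136, 0.2094]
tcp_rot: [3.134, -0.209, 0.0]
wrist_force: [0.3, 0.2, 0.2]
width: 0.823
```

Request:
servo_tool --plan '[[[0,-3,0,0,0,0],[0,-6.5,0,0,0,0],[0,-10,0,0,0,0],[0,-13.5,0,0,0,0],[0,-17,0,0,0,0],[0,-20.5,0,0,0,0],[0,-24,0,0,0,0],[0,-27,0,0,0,0],[0,-30,0,0,0,0],[0,-30,0,0,0,0],[0,-30,0,0,0,0]]]'

```text
time: 8.78
tool_pos: [0.658, 0.0855, 0.21]
tcp_rot: [3.134, -0.204, 0.002]
wrist_force: [-0.7, -1.7, -0.6]
width: 0.821
```

```bash
python3 look.py 7; python3 -c "
from h import *
for n in('side','top'):cv2.imwrite(f'pics/{n}7.png',cam(0,n+'7')['color'][:,:,::-1])"
```

```text
8.8833 [0.65785812 0.08328227 0.20975774] [ 3.13362265e+00 -2.08276757e-01  1.11363990e-03] [0.05857302 0.27041186 0.25397604] 0.8198183418958227
```

View pics/l7.png

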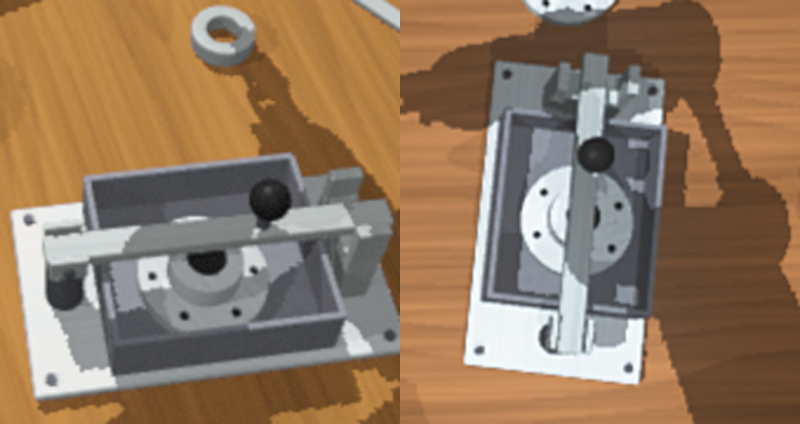

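View pics/side7.png

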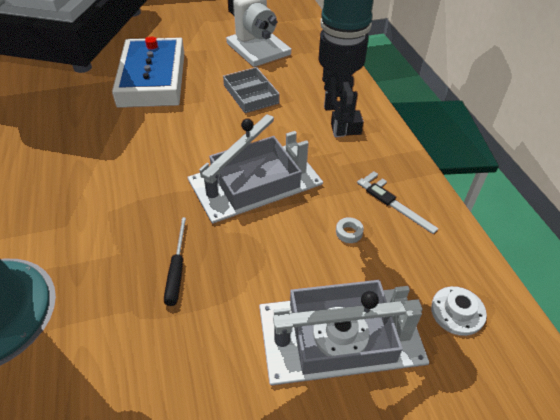

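The bar lies in the notch, gripper clear, other cradle unchanged. Checking the ball's height.

```bash
python3 - <<'E'
from h import *
S=cam(0,'side7');T=cam(0,'top7');k=170/400
p,g=tri(S,(255+270*k,215+200*k),T,(300+196*k,105+154*k));print(p,g)
for d in(S,T):
  print(proj(d,[.618,-.2137,.107]),proj(d,[.618,-.2137,.117]))
print((255+270*k,215+200*k),(300+196*k,105+154*k))
for n in('side','top'):
  a=cam(0,n+'0')['color'];b=cam(0,n+'7')['color']
  kb=(slice(118,131),slice(241,254)) if n=='side' else (slice(214,229),slice(110,126))
  print(n,'knob_b',[np.argwhere(c[kb].max(2)<60).mean(0) for c in(a,b)])
E
```

```text
[ 0.61858621 -0.21440278  0.10297635] 0.0021257013875108956
[368.92579338 298.42747556] [369.89420148 294.9113272 ]
[383.57475773 169.73025037] [384.86781559 168.54972492]
(369.75, 300.0) (383.3, 170.45)
side knob_b [array([6.97894737, 6.11578947]), array([7.        , 6.16666667])]
top knob_b [array([7.06914894, 7.7606383 ]), array([nan, nan])]<stdin>:10: RuntimeWarning: Mean of empty slice.
  ret = um.true_divide(
```

Ball height reads 0.103, the same as when the bar was level at the start. I'll check why the top view doesn't find knob_b.

View pics/top7.png

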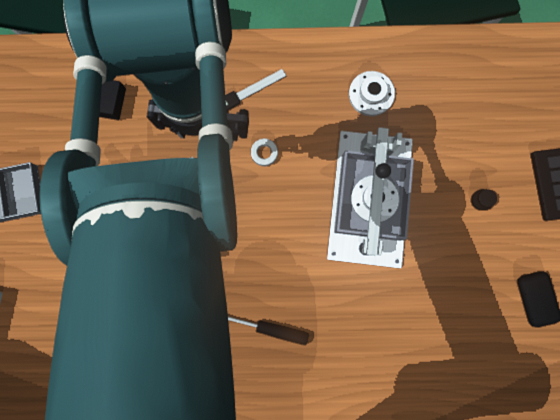

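The arm merely hides the empty cradle from the top camera; the side view shows knob_b unmoved. Handing in.

```bash
python3 -c "
from workcell import finish_job
print(finish_job())"
```

```text
the job is handed in; nothing more can be done
None
```

The loaded cradle is latched. I gripped its ball knob, raised it about 24 mm, swung the bar over the lip, lowered it into the notch, let go and moved the arm clear. I handed the job in at about 9 s, and the highest wrist force I read between moves was about 6 N.

**Bar seated:** both pictures show the bar lying between the lip and the back stop. The ball measures (0.619, -0.214) m against the expected (0.618, -0.214) m. Its height reads 0.103 m, about 4 mm under the nominal 0.107 m. It read the same 0.103 m before the move with the bar level, so I take this as camera offset and the bar as fully down.

**Empty cradle:** its knob has not moved in the side view. I could not confirm this from above because the arm hid it from the top camera.

**Other reading:** while gripping the 28 mm ball, the fingers read about 25 mm open. I did not find out why; the ball lifted and swung with the gripper and showed no sign of slipping.

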